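# Open the tool box to its lid stop and put the wax tin away

### The job

Open the wooden tool box: swing its stiff lid up and over by the brass pull tab until it has firmly met the rubber stop behind the box, gently, without straining the stop, and leave it resting on the stop. Then set the round wax tin down upright on the floor of the box's larger, empty compartment, without dropping it. Leave the bottles and the tub alone.

Things in the scene. Friction and masses are not known exactly. Their poses are not given: they have to be found in the camera images.
- toolbox: Wooden box fixed to the table, 150 (x) x 240 (y) x 95 mm high without lid; origin at the centre of its underside, its -x side (front) roughly faces the robot. Walls 10 mm, inner floor 45 mm above the table. A 30 mm high cross wall, 35 mm to the -y side of the centre, parts the larger empty +y compartment (130 x 142 mm) from the smaller one, which holds a wooden burnisher.
- lid (a joint): Lid hinge angle, rad: 0 shut, grows as it opens up and over to the back; starts between 0 and 0.25. Stiff hinge (0.6 N m dry friction): the lid (10 mm thick, 0.35 kg) stays where left. The stop is met somewhere from 1.65 to 2.1 rad, set anew each time by a screw and not measured: it must be felt as a clear rise of force beyond that needed to move the lid.
- lid_hinge (a point): Point on the hinge axis, at the middle of the top back edge of the box, 95 mm above the table, 75 mm behind the box's centre. The axis lies along the box's y.
- pull_tab (a point): Grip point on the lid's flat brass pull tab, which stands 45 mm out from the middle of the lid's front edge, 22 mm wide (along the box's y), 10 mm thick. The point is 15 mm from the tab's end, mid width and thickness; lid shut, it is 180 mm in front of the hinge axis and 6 mm above it. It turns with the lid. Pinched across its width, the tab can turn between the pads.
- compartment (a point): Centre of the inner floor of the larger, empty compartment, on the floor 45 mm above the table.
- tin_centre (a point): Centre of the round wax tin (grey metal, dark lid), 37 mm across, 26 mm high, standing upright on the table to the left of the box, about 0.06 kg; the point is half-way up.
- edge_wax: The same wax tin; origin at the centre of its underside.
- glue: Bystander: squeeze bottle of glue on its cap, 35 x 47 x 90 mm; origin at its underside.
- lotion_bottle: Bystander: white lotion bottle, 50 x 66 x 121 mm; origin at its underside.
- tub: Bystander: translucent round tub, 74 mm across, 34 mm high; origin at its underside.
- stop_lever (a point): End of the lid's stop lever, a bent 8 mm brass rod at the middle of the lid's back, 70 mm from the hinge axis. It swings down behind the box onto a rubber pad: met at 3 N on the pad (1 N more at the pull tab than moving the lid takes), strained above 25 N (8 N more in a free push, under 4 N more in a tight pinch). The tab's force rises 0.7 N per mm there. Let go, the lid stays on the pad.
There are look-alikes about, which are no part of the job. What is shaped like the edge_wax but red is not meant.

How it is judged:
By the outcome, as a careful person would: the job done as asked, in the order asked, and still so for the second after the job is handed in, with the robot touching nothing.
It also fails if it takes over 72 s, if anything falls off the work surface, if the arm or the gripper's body presses on something with over 40 N, if the wrist force passes 120 N, or if a joint passes its speed limit or range.

### The arm

A 6-joint arm with a two-finger parallel gripper is mounted at the origin on the work surface; the furniture and walls round the work are solid. World frame = base frame: x ahead of the robot, y to its left, z up, the work surface at z = 0. Lengths are in m, angles in rad, forces in N, time in s.
With the tool pointing down it reaches from about 0.375 to 0.825 m from the base axis. Payload 5.5 kg.
Tool frame: the origin (TCP) lies between the finger pads; the fingertips stand 19 mm ahead of it and the grasp point (between the pads) is the TCP; z points along the fingers, y is the line along which they close (so a half turn about z gives the same grasp; the last joint's range is limited). The gripper opens to 85 mm and grips with 20 to 120 N. Pads are 22 mm wide; open, the fingers measure 114 mm over their backs; the gripper's body (76 mm by 85 mm) begins 54 mm behind the grasp point. The pads swing forward as they close: fully open they stand 13 mm farther back than shut.
Start: joints at [-1.167, 0.314, -0.047, 1.21, 0, 1.571], TCP at [0.236, -0.552, 0.25] pointing down, gripper open.
Joint ranges: [-2.67, 2.67], [-0.69, 1.73], [-1.03, 1.25], [-2.08, 2.16], [-1.42, 1.45], [-3.14, 3.14]. Speed limits (rad/s): [2.39, 2.39, 3.01, 3.14, 3.14, 3.14].

### API

Orientations are given as a rotation vector (axis times angle).
In Python, from plant import bot gives the robot as it stands. Calls block until the motion is done:
- bot.reach(position, orientation): joint-space move of the TCP to a pose.
- bot.movel(position, orientation=None, speed=0.15, guard=None): straight line of the TCP; orientation=None keeps the orientation; speed is the mean speed in m/s. With guard (N) it stops when the force on the tool has changed by that much, and returns True; else False.
- bot.move_j(angles): joint-space move.
- bot.set_gripper(opening, grip_force=None): finger opening in m; grip_force is the grip in N (None keeps the last); returns when the fingers have stopped.
- bot.wait(seconds).
- bot.inverse_kinematics(position, orientation): joint angles nearest the present ones, or None.
- bot.read_camera(name): name is "side" or "top"; returns the picture (384x512x3 uint8, red, green, blue); there is no depth.
- bot.camera_model(name): a dict with "fx", "fy", "cx", "cy" (pixels), "world_from_camera" (4x4, takes a point from camera to world coordinates). Camera axes: x right, y up, looking along -z (the intrinsics and any distortion apply to the point x, -y, -z); pixel columns grow to the right and rows downward; lengths in m; the calibration is good to about 2 mm. A picture is of the moment at which its call begins. camera_model takes no time and is no camera call.
A pose or a line that the arm cannot do raises bot.MotionError and nothing moves.
- bot.sign_off(): hands the job in; it is judged then, once.
Readings, each from a call of its own:
- bot.read_t(): time.
- bot.read_joint_pos(): joint angles.
- bot.read_qd(): joint speeds.
- bot.read_joint_torque(): joint torques, N m.
- bot.read_tool_pos(): TCP position.
- bot.read_tool_rot(): TCP orientation.
- bot.read_ft_force(): force on the tool from outside, world axes, zero at the start.
- bot.read_ft_torque(): the same for the moment, N m.
- bot.read_finger_gap(): finger opening in m.
- bot.read_finger_force(): force on a finger pad.
Only numpy, scipy, OpenCV 4.12 (cv2) and the standard library are available. Lean on these libraries where they do the work, as an engineer would, in place of code of your own. Each camera call takes 0.05 s, during which the arm holds its last target. There are 200 camera calls.

## Working session

There is one attempt and no reset: what is moved stays moved. The work goes in short steps, each a Python script; the robot and the scene stay as the last script left them, time stands still between calls to the robot, and variables do not carry over. Pictures are saved under pics/ and viewed, at most 10 in all, crops included, and the job is handed in when it is done.

```bash
ls; mkdir -p pics
python3 - <<'E'
from plant import bot
import cv2,numpy as np
for n in("top","side"):
    cv2.imwrite(f"pics/{n}0.png",cv2.resize(bot.read_camera(n)[:,:,::-1],(800,600),interpolation=cv2.INTER_CUBIC))
    print(bot.camera_model(n))
print(bot.read_t(),bot.read_tool_rot())
E
```

```text
pics
{'fx': 469.0406287928981, 'fy': 469.0406287928981, 'cx': 255.21904268746198, 'cy': 188.3967422974446, 'world_from_camera': array([[ 1.56272693e-02,  9.91849598e-01, -1.26452215e-01,
         3.34831423e-01],
       [-9.99877632e-01,  1.54114515e-02, -2.68492727e-03,
        -1.17299883e-02],
       [-7.14231852e-04,  1.26478699e-01,  9.91969066e-01,
         1.60440424e+00],
       [ 0.00000000e+00,  0.00000000e+00,  0.00000000e+00,
         1.00000000e+00]])}
{'fx': 449.5992011801517, 'fy': 449.5992011801517, 'cx': 254.5215551500293, 'cy': 196.4222299124886, 'world_from_camera': array([[-0.84371183,  0.38854664, -0.37038069,  0.05661068],
       [-0.53642927, -0.63579546,  0.55498448,  0.68506184],
       [-0.01984901,  0.66693002,  0.74485594,  1.07203734],
       [ 0.        ,  0.        ,  0.        ,  1.        ]])}
0.1 [-3.07631945e+00 -6.29682308e-01  4.30106263e-04]
```

View pics/top0.png

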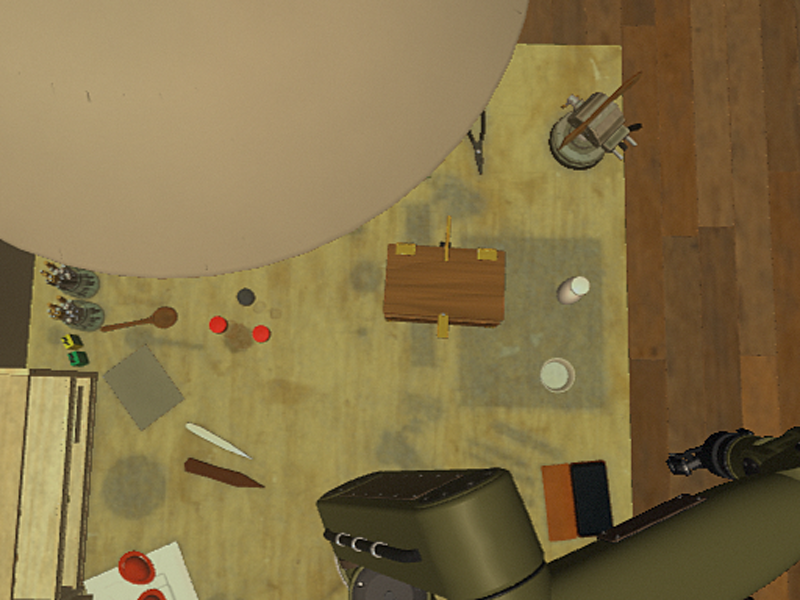

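View pics/side0.png

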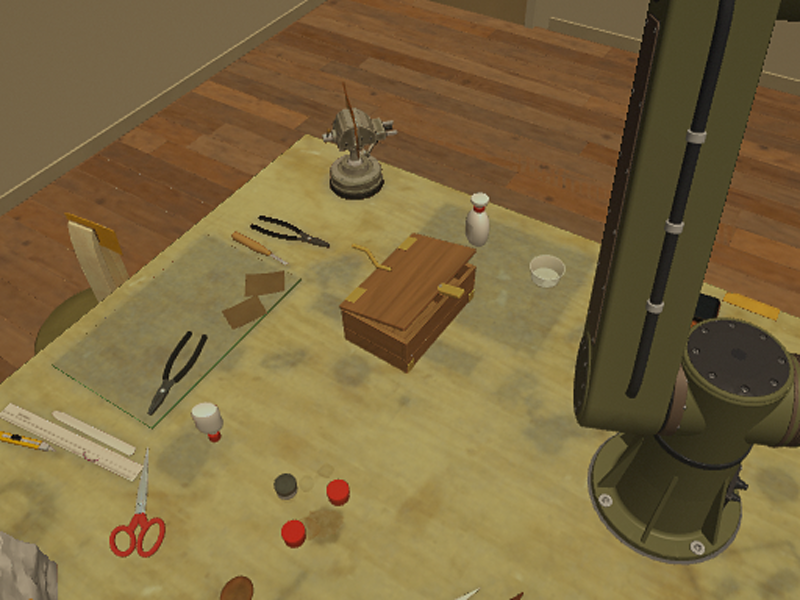

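The top view shows the box at about (445,285), the lid ajar, and its tab at (442,326). Three tin-like objects stand to its left, at (246,297) dark, (219,325) red and (262,334) red. In the side view these are (286,486) dark, and (338,491) and (293,532) red. The dark-lidded grey one fits the description. I'll confirm that in enlarged crops.

Run:
```python
from plant import bot
import cv2,numpy as np
def crop(n,c0,r0,w,h,s):
    im=bot.read_camera(n)[r0:r0+h,c0:c0+w,::-1]
    return cv2.resize(im,None,fx=s,fy=s,interpolation=cv2.INTER_CUBIC)
a=crop("top",235,135,100,90,6)      # 600x540
cv2.imwrite("pics/topbox.png",a)
b=crop("side",210,145,100,95,6)
cv2.imwrite("pics/sidebox.png",b)
c=np.hstack([crop("top",130,175,60,60,6),crop("side",165,290,73,60,6)[:, :438]])
cv2.imwrite("pics/tin.png",c)
```

```text
(no output)
```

View pics/topbox.png

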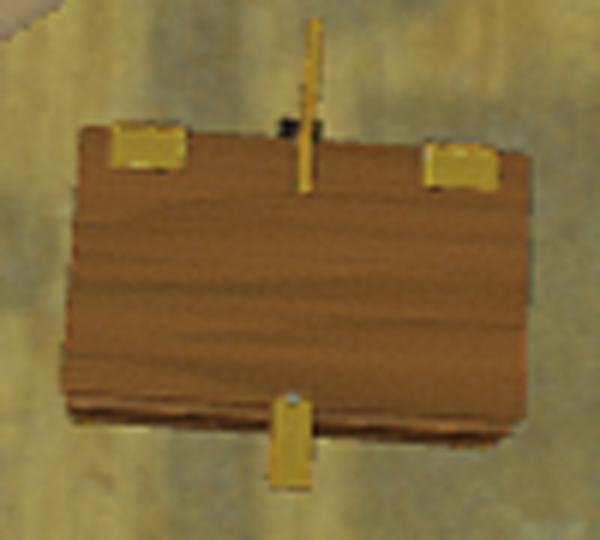

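View pics/sidebox.png

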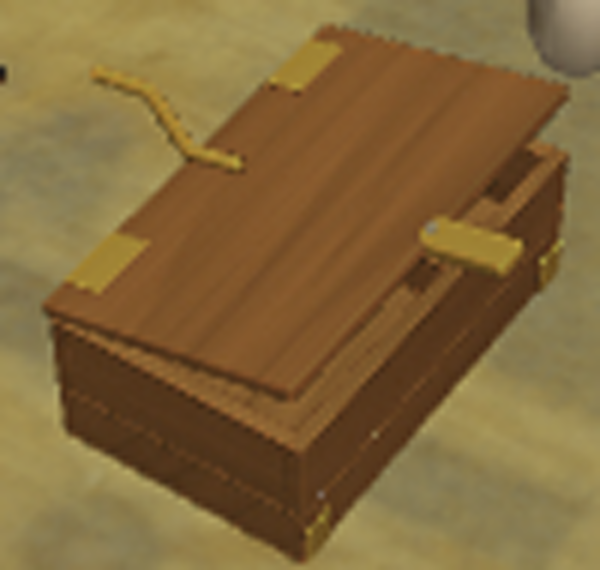

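View pics/tin.png

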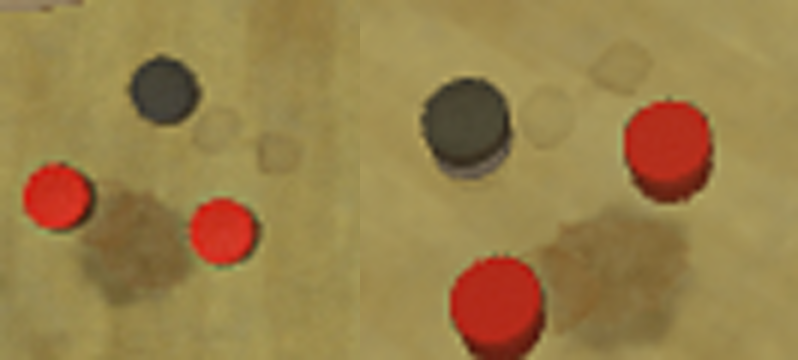

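Confirmed: the target is the dark-lidded grey tin, at crop pixels (165,91) in top and (468,122) in side. The other two are red all over. The box corners and tab are clear in both views, so I'll fit the box pose and lid angle by least squares.

```bash
cat > h.py <<'E'
import numpy as np
from plant import bot
from scipy.optimize import least_squares
from scipy.spatial.transform import Rotation as R
def proj(n,P):
    m=bot.camera_model(n);T=np.linalg.inv(m["world_from_camera"])
    c=T[:3,:3]@np.asarray(P,float)+T[:3,3]
    return np.array([m["cx"]+m["fx"]*c[0]/-c[2],m["cy"]+m["fy"]*-c[1]/-c[2]])
def full(p,c0,r0,s=6): return np.array([(p[0]+.5)/s-.5+c0,(p[1]+.5)/s-.5+r0])
E
python3 - <<'E'
from h import *
t=lambda *p:("top",full(p,235,135)); s=lambda *p:("side",full(p,210,145))
L=[(t(82,127),0,.12,.01),(t(530,153),0,-.12,.01),(t(63,395),.15,.12,.01),(s(320,28),0,-.12,.01),(s(568,90),.15,-.12,.01),(s(292,392),.15,.12,.01),(s(45,308),0,.12,.01),(t(290,487),.195,0,.011)]
B=[(s(303,560),-.075,.12,0),(s(68,432),.075,.12,0),(s(305,447),-.075,.12,.095),(s(567,155),-.075,-.12,.095)]
def w(q,x,y,z): c,sn=np.cos(q[2]),np.sin(q[2]); return [q[0]+c*x-sn*y,q[1]+sn*x+c*y,z]
def lid(q,d,y,h): return w(q,.075-d*np.cos(q[3])+h*np.sin(q[3]),y,.095+d*np.sin(q[3])+h*np.cos(q[3]))
def res(q): return np.r_[[proj(o[0],lid(q,*a))-o[1] for o,*a in L]+[proj(o[0],w(q,*a))-o[1] for o,*a in B]].ravel()
r=least_squares(res,[.55,-.1,0,.2],loss="soft_l1");q=r.x
print(q,np.round(res(q).reshape(-1,2),1).tolist())
print("tab",lid(q,.18,0,.006),"hinge",lid(q,0,0,0),"comp",w(q,0,.036,.045))
a=full((165,91),130,175);b=full((468-360,122),165,290)
r=least_squares(lambda p:np.r_[proj("top",p)-a,proj("side",p)-b],[.5,.3,.026]);print("tin top",r.x,r.fun)
r=least_squares(lambda p:np.r_[proj("top",[*p,.026])-a,proj("side",[*p,.026])-b],[.5,.3]);print(r.x,r.fun)
E
```

```text
[ 0.55130853 -0.10062311 -0.04548207  0.19368609] [[0.3, -0.3], [-0.6, -0.2], [0.4, -0.9], [0.8, -0.7], [-0.2, 0.1], [0.4, 0.2], [0.0, -1.1], [-0.0, -0.2], [0.5, 2.2], [-0.5, 1.3], [-0.2, 0.8], [0.5, -1.0]]
tab [np.float64(0.45093305126227795), np.float64(-0.09605467251534756), np.float64(0.13553373364945198)] hinge [np.float64(0.6262309728955521), np.float64(-0.10403308761421103), np.float64(0.095)] comp [np.float64(0.552945322919613), np.float64(-0.0646603367882383), 0.045]
tin top [0.52790959 0.3273959  0.01803018] [-0.11422605 -0.20582251  0.17541847  0.02704816]
[0.52555115 0.32839012] [-0.92642617  0.18808394  0.22358445 -0.71840916]
```

```bash
cat >> h.py <<'E'
YAW=-.0455; HX,HY,HZ=.6262,-.1040,.095
def down(yaw=YAW):
    y=np.array([-np.sin(yaw),np.cos(yaw),0]);z=np.array([0,0,-1.])
    return R.from_matrix(np.c_[np.cross(y,z),y,z])
def pick(pos,yaw=YAW):   # wrist choice: the smaller last-joint angle
    c=[]
    for k in(0,np.pi):
        o=down(yaw+k).as_rotvec();j=bot.inverse_kinematics(pos,o)
        if j is not None:c.append((abs(j[5]),o))
    return min(c,key=lambda a:a[0])[1]
E
python3 - <<'E'
from h import *
tab=np.array([.4509,-.0961,.1355])
up=tab+[0,0,.09]; o=pick(up)
print(o, bot.inverse_kinematics(up,o))
bot.set_gripper(.055,20)
bot.reach(up,o); print(bot.read_t(),bot.read_tool_pos(),bot.read_ft_force())
print(bot.movel(tab,speed=.1,guard=5),bot.read_tool_pos(),bot.read_ft_force())
bot.set_gripper(0,20)
print(bot.read_t(),bot.read_finger_gap(),bot.read_finger_force(),bot.read_ft_force(),bot.read_ft_torque())
import cv2
im=np.hstack([bot.read_camera("side")[125:245,200:320],bot.read_camera("top")[130:250,235:335]])
cv2.imwrite("pics/grip.png",cv2.resize(im[:,:,::-1],None,fx=3.5,fy=3.5,interpolation=cv2.INTER_CUBIC))
E
```

```text
[0.07146507 3.1407797  0.        ] [-0.20998742  0.06563846 -0.40822311  1.09693476  0.         -0.16448742]
2.5417 [ 0.45105021 -0.09659736  0.22560897] [-1.27162041  0.22733427  0.06375384]
False [ 0.45136499 -0.09625363  0.13602368] [-0.23941038  0.39098424  0.32982019]
3.9833 0.022081544454623944 25.598755180835724 [1.12301903 6.09722332 2.02068611] [ 1.02379698 -0.11294972 -0.09584658]
```

View pics/grip.png

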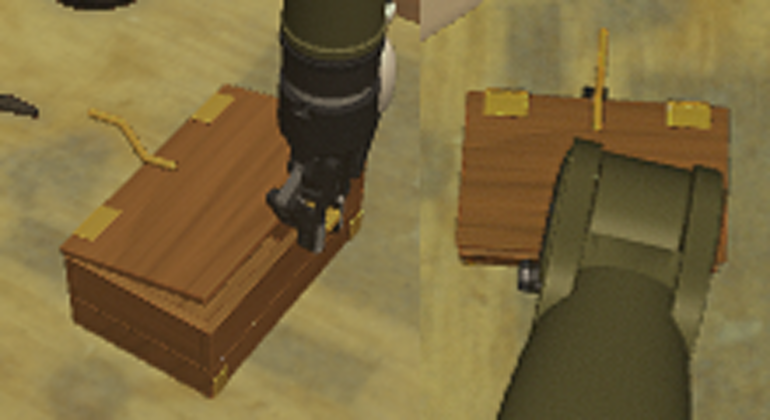

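The side view shows the fingers straddling the tab at about (320,215), and the 22 mm gap confirms the grip. Next I swing the lid coarsely to about 1.5 rad, with a radial force correction.

```bash
cat >> h.py <<'E'
def frame(phi):  # phi: angle of TCP about the hinge; radial out, tangential (opening)
    f=np.array([-np.cos(YAW),-np.sin(YAW),0]);z=np.array([0,0,1.])
    return f*np.cos(phi)+z*np.sin(phi), -f*np.sin(phi)+z*np.cos(phi)
H=np.array([HX,HY,HZ]); YB=np.array([-np.sin(YAW),np.cos(YAW),0])
def polar(p):
    d=np.asarray(p)-H; f=frame(0)[0]; a,b=d@f,d[2]
    return np.hypot(a,b),np.arctan2(b,a),d@YB
E
python3 - <<'E'
from h import *
import json
p=np.array(bot.read_tool_pos()); r,phi,y=polar(p); print(r,phi,y)
while phi<1.5:
    phi=min(phi+.06,1.51); e,t=frame(phi)
    bot.movel(H+r*e+y*YB,speed=.07)
    F=np.array(bot.read_ft_force())
    Fr,Ft,Fy=F@e,F@t,F@YB
    print(f"{phi:.2f} r{r*1e3:.1f} y{y*1e3:.1f} Fr{Fr:.1f} Ft{Ft:.1f} Fy{Fy:.1f} t{bot.read_t():.1f}")
    if np.linalg.norm(F)>30: print("ABORT");break
    r+=np.clip(Fr*1e-4,-.001,.001); y+=np.clip(Fy*1e-4,-.0005,.0005)
json.dump([r,phi,y],open("s.json","w"))
print(bot.read_finger_gap(),bot.read_tool_pos())
E
```

```text
0.17985134536946845 0.22912300491361 0.000801934746840689
0.29 r179.9 y0.8 Fr0.0 Ft-0.4 Fy2.0 t4.4
0.35 r179.9 y1.0 Fr1.2 Ft0.3 Fy1.2 t4.7
0.41 r180.0 y1.1 Fr0.1 Ft0.6 Fy-0.3 t5.0
0.47 r180.0 y1.1 Fr2.9 Ft1.2 Fy-1.4 t5.3
0.53 r180.3 y1.0 Fr2.1 Ft0.9 Fy-1.7 t5.6
0.59 r180.5 y0.8 Fr1.4 Ft0.4 Fy-1.1 t5.9
0.65 r180.6 y0.7 Fr0.6 Ft0.9 Fy-0.6 t6.2
0.71 r180.7 y0.6 Fr0.6 Ft-0.1 Fy0.4 t6.5
0.77 r180.8 y0.7 Fr1.4 Ft-0.8 Fy0.5 t6.8
0.83 r180.9 y0.7 Fr-0.6 Ft-0.1 Fy0.5 t7.2
0.89 r180.8 y0.8 Fr0.1 Ft-2.1 Fy-1.3 t7.5
0.95 r180.8 y0.6 Fr0.9 Ft-1.5 Fy-1.4 t7.8
1.01 r180.9 y0.5 Fr-0.7 Ft-1.6 Fy0.0 t8.1
1.07 r180.9 y0.5 Fr-0.5 Ft-2.8 Fy-1.4 t8.4
1.13 r180.8 y0.4 Fr-1.2 Ft-2.2 Fy0.4 t8.7
1.19 r180.7 y0.4 Fr-0.8 Ft-2.0 Fy-0.3 t9.0
1.25 r180.6 y0.4 Fr0.1 Ft-1.8 Fy-0.2 t9.3
1.31 r180.6 y0.3 Fr-0.4 Ft-2.0 Fy-0.4 t9.6
1.37 r180.6 y0.3 Fr-0.9 Ft-1.0 Fy-0.5 t9.9
1.43 r180.5 y0.3 Fr-0.6 Ft-0.2 Fy0.2 t10.2
1.49 r180.4 y0.3 Fr-0.3 Ft-0.7 Fy-0.2 t10.6
1.51 r180.4 y0.3 Fr2.2 Ft-3.7 Fy-0.5 t10.8
0.021705327349190964 [ 0.61513049 -0.10330649  0.27519633]
```

```bash
cat >> h.py <<'E'
import json
def step(st,dphi):
    st[1]+=dphi; e,t=frame(st[1])
    bot.movel(H+st[0]*e+st[2]*YB,speed=.015)
    F=[]
    for _ in range(5): F.append(bot.read_ft_force()); bot.wait(.02)
    F=np.array(F); sd=(F@t).std(); F=F.mean(0)
    st[0]+=np.clip(F@e*1e-4,-.0005,.0005); json.dump(st,open("s.json","w"))
    return -F@t,F@e,sd
E
python3 - <<'E'
from h import *
st=json.load(open("s.json"))
for i in range(11):
    f,fr,sd=step(st,.0085)
    print(f"{st[1]:.4f} Ft{f:.2f} Fr{fr:.2f} sd{sd:.2f} t{bot.read_t():.2f}")
E
```

```text
1.5185 Ft4.51 Fr1.67 sd0.59 t11.13
1.5270 Ft4.60 Fr-0.14 sd0.43 t11.47
1.5355 Ft4.09 Fr-0.64 sd0.56 t11.80
1.5440 Ft3.49 Fr-1.36 sd0.54 t12.13
1.5525 Ft4.04 Fr-0.40 sd0.21 t12.47
1.5610 Ft3.70 Fr-0.35 sd0.21 t12.80
1.5695 Ft3.68 Fr0.37 sd0.33 t13.13
1.5780 Ft4.03 Fr0.79 sd0.30 t13.47
1.5865 Ft3.89 Fr0.37 sd0.48 t13.80
1.5950 Ft4.61 Fr0.49 sd0.23 t14.13
1.6035 Ft4.16 Fr-0.23 sd0.50 t14.47
```

Run:
```python
from h import *
st=json.load(open("s.json")); fs=[4.1]*8; near=0; base=4.1
while st[1]<2.2:
    if not near: base=np.mean(fs[-12:-1])
    f,fr,sd=step(st,.0085 if not near else .003); fs.append(f)
    print(f"{st[1]:.4f} Ft{f:.2f} b{base:.2f} Fr{fr:.2f} t{bot.read_t():.2f}")
    if abs(f)>base+4.: break
    if f>base+1.2: near+=1
    else: near=0
    if near>=2 and np.mean(fs[-2:])>base+2: print("STOP MET");break
```

```text
1.6120 Ft4.30 b4.10 Fr0.32 t14.80
1.6205 Ft3.81 b4.10 Fr0.03 t15.13
1.6290 Ft3.86 b4.12 Fr-0.09 t15.47
1.6375 Ft4.48 b4.09 Fr0.12 t15.80
1.6460 Ft4.32 b4.07 Fr0.67 t16.13
1.6545 Ft3.96 b4.10 Fr-0.53 t16.47
1.6630 Ft3.76 b4.12 Fr-0.02 t16.80
1.6715 Ft3.44 b4.11 Fr0.38 t17.13
1.6800 Ft4.15 b4.08 Fr-0.08 t17.47
1.6885 Ft3.93 b4.02 Fr0.60 t17.80
1.6970 Ft3.54 b4.03 Fr-0.19 t18.13
1.7055 Ft3.74 b4.01 Fr0.02 t18.47
1.7140 Ft4.19 b3.96 Fr0.05 t18.80
1.7225 Ft3.79 b3.91 Fr0.33 t19.13
1.7310 Ft4.09 b3.94 Fr0.22 t19.47
1.7395 Ft3.73 b3.94 Fr-0.04 t19.80
1.7480 Ft3.78 b3.90 Fr-0.40 t20.13
1.7565 Ft3.50 b3.85 Fr0.03 t20.47
1.7650 Ft3.45 b3.83 Fr0.07 t20.80
1.7735 Ft3.50 b3.81 Fr0.48 t21.13
1.7820 Ft3.43 b3.81 Fr0.06 t21.47
1.7905 Ft3.30 b3.75 Fr0.00 t21.80
1.7990 Ft3.79 b3.70 Fr-0.02 t22.13
1.8075 Ft3.89 b3.68 Fr0.12 t22.47
1.8160 Ft3.33 b3.69 Fr0.12 t22.80
1.8245 Ft3.40 b3.66 Fr0.50 t23.13
1.8330 Ft3.24 b3.62 Fr0.07 t23.47
1.8415 Ft3.39 b3.55 Fr-0.07 t23.80
1.8500 Ft3.19 b3.51 Fr0.77 t24.13
1.8585 Ft3.88 b3.47 Fr0.39 t24.47
1.8670 Ft3.47 b3.45 Fr0.00 t24.80
1.8755 Ft3.26 b3.49 Fr0.07 t25.13
1.8840 Ft3.46 b3.48 Fr-0.32 t25.47
1.8925 Ft3.03 b3.47 Fr0.32 t25.80
1.9010 Ft3.27 b3.48 Fr-0.01 t26.13
1.9095 Ft3.61 b3.41 Fr0.40 t26.47
1.9180 Ft3.43 b3.36 Fr-0.24 t26.80
1.9265 Ft2.92 b3.38 Fr0.16 t27.13
1.9350 Ft3.37 b3.39 Fr0.02 t27.47
1.9435 Ft3.40 b3.36 Fr0.37 t27.80
1.9520 Ft3.69 b3.36 Fr0.19 t28.13
1.9605 Ft3.28 b3.37 Fr0.55 t28.47
1.9690 Ft3.07 b3.36 Fr0.41 t28.80
1.9775 Ft3.31 b3.34 Fr0.05 t29.13
1.9860 Ft3.08 b3.32 Fr0.18 t29.47
1.9945 Ft3.10 b3.31 Fr0.06 t29.80
2.0030 Ft3.22 b3.31 Fr0.60 t30.13
2.0115 Ft3.00 b3.30 Fr-0.04 t30.47
2.0200 Ft3.77 b3.26 Fr0.80 t30.80
2.0285 Ft4.10 b3.22 Fr0.23 t31.13
2.0370 Ft5.03 b3.30 Fr0.80 t31.47
2.0400 Ft6.08 b3.30 Fr1.09 t31.80
STOP MET
```

The stop is met: force rose 3.1 → 3.8 → 4.1 → 5.0 → 6.1 N, still below strain. I'll let go and fetch the tin.

Run:
```python
from h import *
import cv2
bot.set_gripper(.05,20); p=np.array(bot.read_tool_pos()); print(p,bot.read_ft_force())
print(bot.movel([p[0],p[1],.33],speed=.12,guard=8),bot.read_ft_force(),bot.read_t())
tin=np.array([.5256,.3284,.022])
o=pick([*tin[:2],.2]); bot.set_gripper(.062)
bot.reach([*tin[:2],.25],o); bot.movel([*tin[:2],.07],o,speed=.15)
im=np.hstack([bot.read_camera("side")[240:370,125:255],bot.read_camera("side")[110:240,200:330]])
cv2.imwrite("pics/pre.png",cv2.resize(im[:,:,::-1],None,fx=3,fy=3,interpolation=cv2.INTER_CUBIC))
print(bot.read_t(),bot.read_tool_pos())
```

```text
[ 0.70864948 -0.10705744  0.25692189] [-0.50679494  0.31320849  0.64518796]
False [-0.00765815  0.02871339 -0.43049329] 32.9417
36.4167 [0.52626976 0.3288444  0.0710698 ]
```

View pics/pre.png

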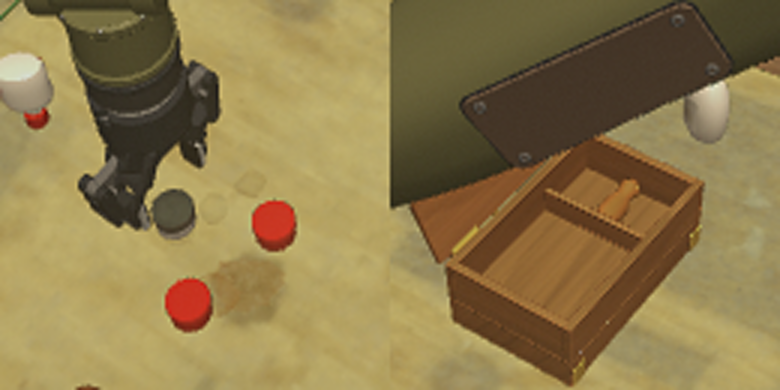

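The lid stands open and the gripper straddles the tin at (173,205) with the red ones clear. Next I grip it, lift it and place it.

Run:
```python
from h import *
import cv2
tin=np.array([.5256,.3284,.022])
print(bot.movel(tin,speed=.08,guard=4),bot.read_tool_pos())
bot.set_gripper(0,25); z0=bot.read_tool_pos()[2]
print("gap",bot.read_finger_gap(),bot.read_finger_force(),z0,bot.read_ft_force())
bot.movel([*tin[:2],.2],speed=.15); print("gap",bot.read_finger_gap())
c=np.array([.5513,-.1006])+.039*YB[:2]
bot.movel([*c,.2],speed=.2); bot.movel([*c,.09],speed=.12)
print(bot.read_t(),bot.read_finger_gap(),bot.read_tool_pos(),bot.read_ft_force())
im=np.hstack([bot.read_camera("side")[130:260,200:330],bot.read_camera("top")[120:250,225:355]])
cv2.imwrite("pics/place.png",cv2.resize(im[:,:,::-1],None,fx=3,fy=3,interpolation=cv2.INTER_CUBIC))
json.dump([z0,*c],open("z.json","w"))
```

```text
False [0.52568311 0.32843646 0.021932  ]
gap 0.036179249158517966 24.892288148403168 0.02280525239408664 [-0.47701393 -0.02865433  4.38453951]
gap 0.035992122742477844
42.025 0.03607523703134464 [ 0.55375327 -0.06169796  0.09075865] [-1.22685161  0.06410249  0.44575334]
```

View pics/place.png

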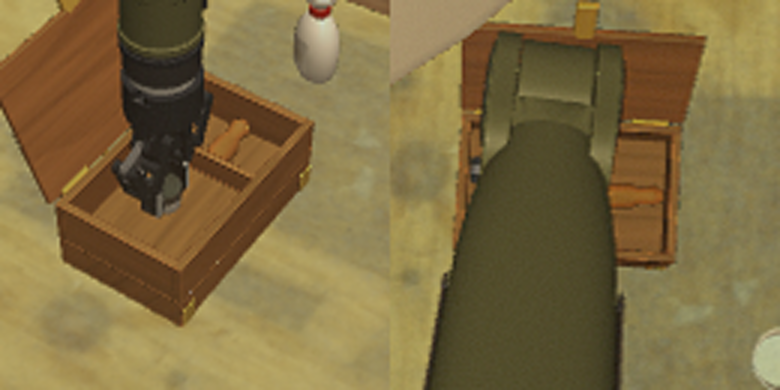

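The tin is held upright between the fingers, over the larger compartment at (170,190). I'll lower it until it touches.

Run:
```python
from h import *
import cv2
z0,x,y=json.load(open("z.json"))
bot.movel([x,y,.045+z0+.005],speed=.06); bot.wait(.2)
hit=bot.movel([x,y,.045+z0-.006],speed=.01,guard=3); p=bot.read_tool_pos()
print(hit,p,.045+z0,bot.read_ft_force(),bot.read_finger_gap())
if hit:
    bot.set_gripper(.056,20); bot.wait(.2)
    bot.movel([p[0],p[1],.13],speed=.08); bot.movel([p[0],p[1],.3],speed=.15)
    bot.reach([.42,.2,.3],bot.read_tool_rot())
    im=np.hstack([bot.read_camera("side")[120:250,200:330],bot.read_camera("top")[120:250,225:355]])
    cv2.imwrite("pics/done.png",cv2.resize(im[:,:,::-1],None,fx=3,fy=3,interpolation=cv2.INTER_CUBIC))
print(bot.read_t())
```

```text
True [ 0.55310519 -0.06166204  0.06778757] 0.06780525239408663 [-0.73483236 -0.62171804  4.42360056] 0.036327100826183255
47.3583
```

View pics/done.png

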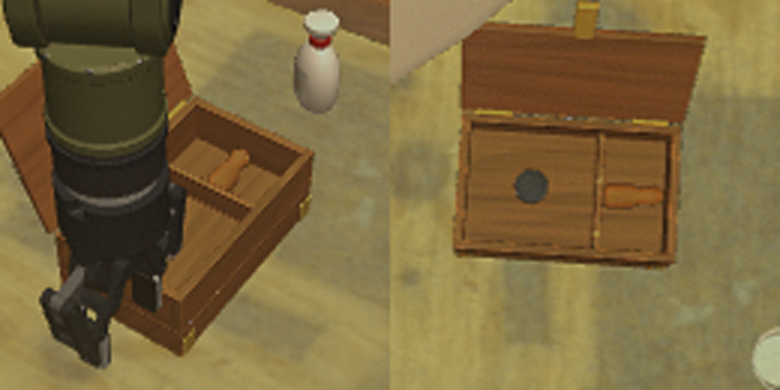

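The top view shows the tin upright in the larger compartment at (531,186), with the lid resting open. The robot is clear, so I'm handing in.

```bash
python3 -c "
from plant import bot
print(bot.sign_off())"
```

```text
the job is handed in; nothing more can be done
None
```

I opened the lid until the stop was felt (about 3 N over the moving force) and left it resting there, set the grey wax tin upright in the larger compartment, and handed in the job at about 47 s.

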